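# Open the slip box and stand the slumped pad up

### The job

Open up the blue slip box for the shift: lift its loose lid straight off by the black knob and set it down gently, flat and knob up, on a free part of the table. Then tip the red pad of slips, which has slumped forward in the left compartment, back up so that it stands on its long edge flat against the sloping backrest and stays there by itself. Leave the yellow pad standing and do not disturb the other things on the table.

Things in the scene. Friction and masses are not known exactly. Their poses are not given: they have to be found in the camera images.
- slip_box: Blue sheet-metal slip box, fixed, 82 mm deep (x) x 195 wide (y) x 84 high to the rim, walls 3 mm. Origin: centre of its underside on the table; x to its back, y to its left seen from the front, z up. A divider at y = -13 mm makes two compartments: the left, inside y = -11.5 to 94.5 mm, for the red pad, the right for the yellow pad. Front wall's inner face at x = -38 mm.
- left_notch (a point): Middle of the bottom edge of the finger notch in the box's front wall, before the left compartment: x = -39.5, y = 41.5, z = 24 mm in the box's frame, axes as the box's. The notch is 64 mm wide and open from there up to the rim. (The right compartment has one 46 mm wide, centred on y = -54.5 mm.)
- left_seat (a point): Corner line of the left compartment's steel seat, at its middle: x = 18, y = 41.5, z = 7 mm in the box's frame, axes as the box's. From it the backrest rises 70 mm, leaning back 12 degrees from vertical, and the 26 mm seat plate rises 12 degrees towards the front. A pad stands with its foot in this corner, flat against the backrest.
- lid: Loose blue lid, 92 mm (x) x 205 (y), 0.2 to 0.4 kg. Origin: centre of its underside, level with the skirt's lower edge; z up. Top 27 mm above the origin, skirt 24 mm deep. At the start it sits on the box, origin 60 mm above the table, skirt outside the walls with about 2 mm clearance all round: it comes off straight up, free after 25 mm. Set down flat, its origin is at table height.
- lid_knob: Black round knob in the middle of the lid, part of it: head 34 mm across from 14 to 31 mm above the lid's top, rounded above up to 36 mm, on a neck 16 mm across; origin on the lid's top.
- knob_grip (a point): Centre of the knob's head, 23.5 mm above the lid's top and 50.5 mm above the lid's origin; axes as the lid's.
- red_pad_centre (a point): Centre of the red pad, a stiff block 70 x 98 x 12 mm, about 90 g. x: along the 70 mm side (up when standing), y: 98 mm side, z: thickness (to the front when standing). At the start slumped 45 degrees forward: foot in the seat corner, top edge on the front wall beside the notch, 58 mm above the table. Standing: centre 1 mm behind and 36 mm above left_seat, top 78 mm above the table.
- red_pad: The same red pad (red faces, white paper edges); origin at the centre of its rear (upper, while slumped) 70 x 98 mm face, axes as red_pad_centre. Pushed up and back past vertical it falls against the backrest and stays. It has 4 mm of play either way along y.
- yellow_pad: Yellow pad of slips, 52 x 74 x 14 mm, already standing against the backrest of the right compartment; origin at the centre of its rear face; to be left standing.
- worktable: The packing table with a white top, its surface at z = 0; fixed.
- date_stamp: blue self-inking date stamp standing upright, 43 x 66 x 88 mm high; origin at the centre of its underside; bystander at the right
- ink_pad: black flat stamp pad, 70 x 114 x 18 mm high; origin at the centre of its underside; bystander at the right
- tape_measure: yellow and black tape measure, 62 x 71 x 42 mm high; origin at the centre of its underside; bystander behind the box
- stapler: grey desk stapler, 36 x 150 x 54 mm high; origin at the centre of its underside; bystander at the back left
- marker_black: black capped marker lying flat, 18 x 138 x 20 mm high; origin at the centre of its underside; bystander behind the box
- staple_box: blue card box of staples, 34 x 58 x 22 mm high; origin at the centre of its underside; bystander at the left
- pen_blue: blue pen lying flat, 10 x 148 x 12 mm high; origin at the centre of its underside; bystander at the back right

How it is judged:
By the outcome, as a careful person would: the job done as asked, in the order asked, and still so for the second after the job is handed in, with the robot touching nothing.
It also fails if it takes over 53 s, if anything falls off the work surface, if the arm or the gripper's body presses on something with over 40 N, if the wrist force passes 120 N, or if a joint passes its speed limit or range.

### The arm

A 6-joint arm with a two-finger parallel gripper is mounted at the origin on a cart in front of the work surface, level with it; the furniture and walls round the work are solid. World frame = base frame: x ahead of the robot, y to its left, z up, the work surface at z = 0. Lengths are in m, angles in rad, forces in N, time in s.
With the tool pointing down it reaches from about 0.275 to 0.725 m from the base axis. Payload 15.9 kg.
Tool frame: the origin (TCP) lies between the finger pads; the fingertips stand 17 mm ahead of it and the grasp point (between the pads) lies 2 mm behind it; z points along the fingers, y is the line along which they close (so a half turn about z gives the same grasp; the last joint's range is limited). The gripper opens to 85 mm and grips with 20 to 120 N. Pads are 22 mm wide; open, the fingers measure 114 mm over their backs; the gripper's body (76 mm by 85 mm) begins 54 mm behind the grasp point. The pads swing forward as they close: fully open they stand 13 mm farther back than shut.
Start: joints at [1.316, 0.213, -0.034, 1.323, 0, 1.571], TCP at [0.126, 0.484, 0.248] pointing down, gripper open.
Joint ranges: [-2.98, 2.98], [-0.74, 1.72], [-1.14, 1.35], [-2.1, 2.04], [-1.57, 1.44], [-3.14, 3.14]. Speed limits (rad/s): [1.89, 1.89, 2.39, 2.57, 3.14, 3.14].

### API

Orientations are given as a 3x3 rotation matrix whose columns are the frame's x, y, z axes.
In Python, from cell import bot gives the robot as it stands. The module is installed in compiled form; this text tells all that it offers.
- The arm moves only by the shell command python3 -m creep 'ROWS' [FORCE]. ROWS is JSON, a list that holds one entry, the list of rows, each a list of 7 numbers: the shift along the tool's x, y, z each as a share of 400 mm, from -1 to 1, then the turn, a rotation vector about the tool's x, y, z each as a share of 120 degrees, from -1 to 1, then the gripper's target within -1 to 1 (shut at 1, half-way at 0, fully open at -1). In form: [[[dx, dy, dz, wx, wy, wz, grip], ...]]. A call has 1 to 10 rows; each row is the pose to reach, as a shift and turn from the pose commanded when the call began, along the tool's axes at that moment; what a row does not reach only later rows make up. A row lasts 1/12 s, in which the tool goes at most 41.7 mm and 7.16 degrees, less where a joint would pass 70% of its speed; a pose out of reach is approached as far as the arm can. A call with a number of a shift or a turn outside -1 to 1 is refused whole. A call with a gripper value outside its range is refused whole. The fingers move at their own pace and stop on an object; FORCE is the grip in N (left out, the last holds). Time passes only in rows, so rows that repeat a pose let the fingers close. It gives the time, the measured TCP pose, the force, the opening and the grip force at its end, in the units of the state.
- bot.read_state(): the state, without advancing time (a new reading comes with each control period).
- bot.read_camera(name): name is "scene" or "top" or "wrist"; returns a dict with "image" (420x560x3 uint8, blue, green, red), "fx", "fy", "cx", "cy" (pixels), "R" (3x3) and "t" (3): a world point X has camera coordinates R X + t. Camera axes: x right, y down, z forward; pixel columns grow to the right and rows downward; lengths in m; the calibration is good to about 2 mm. A picture is of the moment at which its call begins. There is no depth.
- bot.hand_in(): hands the job in; it is judged then, once.
The state is a dict: "clock": time; "joints": joint angles; "qvel": joint speeds; "joint_efforts": joint torques, N m; "eef_pos": TCP position; "orientation": TCP orientation; "ft_force": force on the tool from outside, world axes, zero at the start; "ft_torque": the same for the moment, N m; "opening": opening from 0.0 (shut) to 1.0 (fully open); "grasp_force": force on a finger pad.
Only numpy, scipy, OpenCV 4.12 (cv2) and the standard library are available. Lean on these libraries where they do the work, as an engineer would, in place of code of your own. Each camera call takes 0.05 s, during which the arm holds its last target. There are 200 camera calls.

## Working session

There is one attempt and no reset: what is moved stays moved. The work goes in short steps, Python scripts to look and compute and a shell command to move; the robot and the scene stay as the last step left them, time stands still between calls to the robot, and variables do not carry over. Pictures are saved under pics/ and viewed, at most 10 in all, crops included, and the job is handed in when it is done.

```bash
mkdir -p pics
python3 - <<'E'
from cell import bot
import cv2
for n in("scene","top"):
    c=bot.read_camera(n);cv2.imwrite(f"pics/{n}0.png",c["image"])
    print(n,c["fx"],c["cx"],c["cy"],c["R"],c["t"])
s=bot.read_state();print(s["clock"],s["eef_pos"],s["orientation"],s["opening"])
E
```

```text
scene 473.14417260794175 267.85966276955276 214.64242821687847 [[-0.35492657 -0.93487299  0.00629502]
 [-0.54347692  0.20084406 -0.81504264]
 [ 0.76069703 -0.29270148 -0.57936678]] [0.25391207 0.0542116  1.16524243]
top 447.00267409217884 284.9852795055914 209.7814786600135 [[-4.92654241e-04 -9.99997713e-01  2.08104930e-03]
 [-9.95889265e-01  3.02131257e-04 -9.05785864e-02]
 [ 9.05777505e-02 -2.11711858e-03 -9.95887137e-01]] [0.02818009 0.60758437 1.38036336]
0.1 [0.12594785 0.48357956 0.2478607 ] [[-9.67713332e-01  2.52053234e-01 -2.72771954e-04]
 [ 2.52053381e-01  9.67712817e-01 -9.98525951e-04]
 [ 1.22832214e-05 -1.03503997e-03 -9.99999464e-01]] 0.9987611422254428
```

View pics/scene0.png

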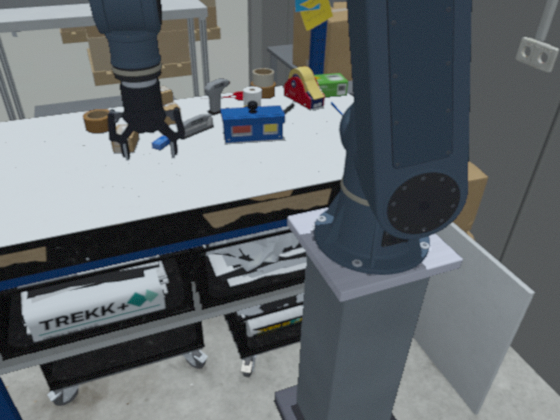

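View pics/top0.png

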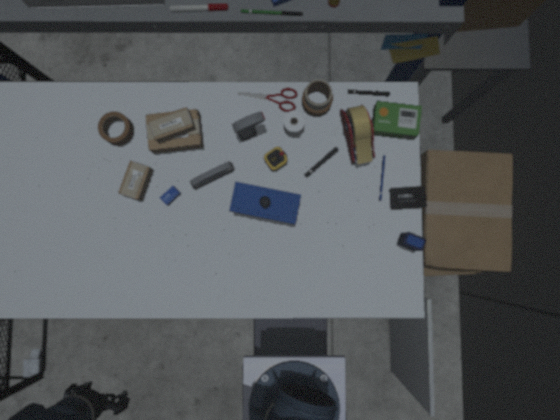

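The lid lies at about (265, 203) in the top view, turned slightly clockwise, with the knob near (265, 202). The table in front of the box and to its left, around (150, 260), is free.

```bash
cat > h.py <<'E'
import numpy as np, cv2
from cell import bot
def ray(c,uv,z):
    d=np.array([(uv[0]-c["cx"])/c["fx"],(uv[1]-c["cy"])/c["fy"],1.]);R=np.array(c["R"]);o=-R.T@np.array(c["t"]);d=R.T@d
    return o+d*(z-o[2])/d[2]
def proj(c,X):
    p=np.array(c["R"])@np.array(X)+np.array(c["t"]);return np.array([c["fx"]*p[0]/p[2]+c["cx"],c["fy"]*p[1]/p[2]+c["cy"]])
def totool(target,R=None):
    s=bot.read_state();return np.array(s["orientation"]).T@(np.array(target)-s["eef_pos"])/0.4
E
python3 - <<'E'
from h import *
c=bot.read_camera("top");im=c["image"]
hsv=cv2.cvtColor(im,cv2.COLOR_BGR2HSV)
m=cv2.inRange(hsv,(100,120,40),(130,255,255));m[:150]=0;m[250:]=0;m[:,:210]=0;m[:,320:]=0
cs=max(cv2.findContours(m,0,2)[0],key=cv2.contourArea)
r=cv2.minAreaRect(cs);b=cv2.boxPoints(r);print(r)
P=np.array([ray(c,p,.085) for p in b]);print(P,P.mean(0))
print([np.linalg.norm(P[i]-P[i-1]) for i in range(4)])
g=cv2.cvtColor(im,cv2.COLOR_BGR2GRAY)[190:216,250:282];k=np.argwhere(g<30);
print(k.mean(0)+[190,250],len(k), ray(c,(k.mean(0)+[190,250])[::-1],.118))
cv2.imwrite("pics/z.png",cv2.resize(im[140:240,190:320],None,fx=6,fy=6,interpolation=2))
E
```

```text
((265.0293273925781, 202.76524353027344), (65.10735321044922, 28.380125045776367), 11.51383113861084)
[[ 6.01236206e-01  1.93193115e-01  8.50000000e-02]
 [ 6.86024723e-01  1.76892004e-01  8.50000000e-02]
 [ 6.46233598e-01 -1.67252767e-02  8.50000000e-02]
 [ 5.61869073e-01  6.35427982e-04  8.50000000e-02]] [0.6238409  0.08849882 0.085     ]
[np.float64(0.19654066780384322), np.float64(0.08634129268145171), np.float64(0.19766381797757124), np.float64(0.0861322656067071)]
[nan nan] 0 [nan nan nan]<stdin>:10: RuntimeWarning: Mean of empty slice.
  ret = um.true_divide(
```

View pics/z.png

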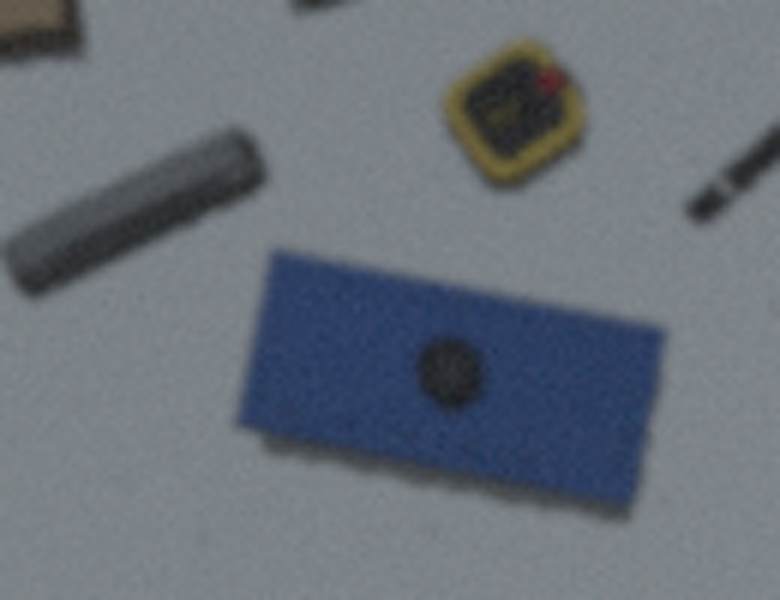

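The crop shows the knob at (265.0, 202.2) in full-image pixels. The lid outline measures about 198 x 86 mm, which matches its known size. Next I compute the move to above the knob.

Run:
```python
from h import *
c=bot.read_camera("top");k=ray(c,(265.,202.2),.116);print(k)
print(totool([.622,.088,.2]))
print(totool([.53,.09,.25]))
```

```text
[0.62206585 0.08717657 0.116     ]
[-1.44935151 -0.64470549  0.12042228]
[-1.22551251 -0.69790788 -0.00454015]
```

```bash
python3 -m creep '[[[-1,-0.45,0.05,0,0,-0.026,-1],[-1,-0.45,0.05,0,0,-0.026,-1],[-1,-0.45,0.05,0,0,-0.026,-1],[-1,-0.45,0.05,0,0,-0.026,-1],[-1,-0.45,0.05,0,0,-0.026,-1],[-1,-0.45,0.05,0,0,-0.026,-1],[-1,-0.45,0.05,0,0,-0.026,-1],[-1,-0.45,0.05,0,0,-0.026,-1],[-1,-0.45,0.05,0,0,-0.026,-1],[-1,-0.45,0.05,0,0,-0.026,-1]]]' 40
python3 -c "
from h import *
print(totool([.622,.0875,.2]))"
```

```text
clock: 1.03
eef_pos: [0.4516, 0.2211, 0.2293]
orientation: [[-0.98, 0.199, 0.0], [0.199, 0.98, 0.0], [-0.0, 0.0, -1.0]]
ft_force: [-0.2, 1.5, 0.4]
opening: 1.002
grasp_force: 0.0
[-0.48402089 -0.24242001  0.07316845]
```

```bash
python3 -m creep '[[[-0.484,-0.242,0.073,0,0,0,-1],[-0.484,-0.242,0.073,0,0,0,-1],[-0.484,-0.242,0.073,0,0,0,-1],[-0.484,-0.242,0.073,0,0,0,-1],[-0.484,-0.242,0.073,0,0,0,-1],[-0.484,-0.242,0.073,0,0,0,-1],[-0.484,-0.242,0.073,0,0,0,-1],[-0.484,-0.242,0.073,0,0,0,-1]]]'
python3 - <<'E'
from h import *
print(totool([.622,.0875,.2]))
c=bot.read_camera("wrist");cv2.imwrite("pics/w1.png",c["image"]);print(proj(c,[.622,.0875,.116]),proj(c,[.622,.0875,.123]))
x=np.array([.98,-.199,0]);y=np.array([.199,.98,0])
for a,b in((1,1),(1,-1),(-1,1),(-1,-1)): print(a,b,proj(c,np.array([.622,.0875,.087])+a*.046*x+b*.1025*y))
E
```

```text
clock: 1.7
eef_pos: [0.6206, 0.0892, 0.1995]
orientation: [[-0.98, 0.2, -0.001], [0.2, 0.98, 0.0], [0.001, -0.0, -1.0]]
ft_force: [0.1, 0.7, -0.6]
opening: 1.002
grasp_force: 0.0
[-0.00422254 -0.00350705 -0.00124196]
[282.61149726 230.13548413] [282.54157054 233.53006705]
1 1 [401.58853433 268.61187187]
1 -1 [164.3302385 268.8239595]
-1 1 [414.67351511 161.50020348]
-1 -1 [150.62541875 161.64846676]
```

View pics/w1.png

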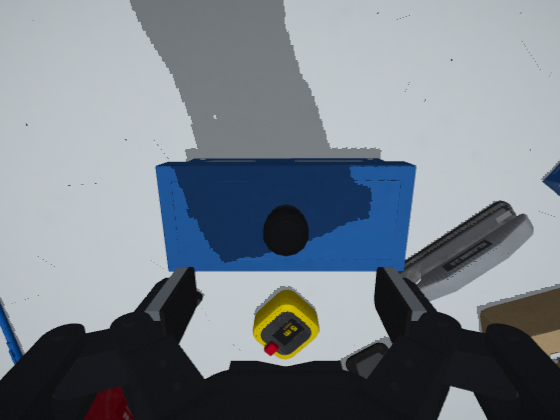

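The wrist view shows the lid square to the tool: front edge corners at (157, 167) and (415, 166), back edge at (168, 270) and (404, 270), and knob centre near (286, 230). That is about 3 px right of the prediction, so I shift y by about +2.3 mm.

```bash
python3 -c "
from h import *
print(totool([.6232,.0898,.109]))"
```

```text
[-0.00749633  0.00124446  0.2275177 ]
```

```bash
python3 -m creep '[[[-0.002,0.006,0.1,0,0,0,-1],[-0.002,0.006,0.1,0,0,0,-1],[-0.002,0.006,0.1,0,0,0,-1],[-0.002,0.006,0.1,0,0,0,-1]]]'; python3 -c "
from h import *
print(totool([.6232,.0898,.109]))"
```

```text
clock: 2.08
eef_pos: [0.6218, 0.0924, 0.1619]
orientation: [[-0.98, 0.198, 0.001], [0.198, 0.98, 0.0], [-0.001, 0.0, -1.0]]
ft_force: [0.1, -0.4, 0.6]
opening: 1.0
grasp_force: 0.0
[-0.00459331 -0.00581416  0.13236722]
```

```bash
python3 -m creep '[[[-0.005,-0.006,0.05,0,0,0,-1],[-0.005,-0.006,0.1,0,0,0,-1],[-0.005,-0.006,0.132,0,0,0,-1],[-0.005,-0.006,0.132,0,0,0,0],[-0.005,-0.006,0.132,0,0,0,1],[-0.005,-0.006,0.132,0,0,0,1],[-0.005,-0.006,0.132,0,0,0,1],[-0.005,-0.006,0.132,0,0,0,1],[-0.005,-0.006,0.132,0,0,0,1],[-0.005,-0.006,0.132,0,0,0,1]]]' 60
```

```text
clock: 2.92
eef_pos: [0.6243, 0.0891, 0.1093]
orientation: [[-0.98, 0.199, 0.003], [0.199, 0.98, 0.0], [-0.003, 0.001, -1.0]]
ft_force: [-2.4, -1.0, 11.0]
opening: 0.368
grasp_force: 58.8
```

```bash
python3 -m creep '[[[0,0,-0.01,0,0,0,1],[0,0,-0.02,0,0,0,1],[0,0,-0.03,0,0,0,1],[0,0,-0.04,0,0,0,1],[0,0,-0.06,0,0,0,1],[0,0,-0.08,0,0,0,1],[0,0,-0.11,0,0,0,1],[0,0,-0.15,0,0,0,1],[0,0,-0.18,0,0,0,1],[0,0,-0.18,0,0,0,1]]]'
python3 - <<'E'
from h import *
c=bot.read_camera("wrist");cv2.imwrite("pics/w2.png",c["image"])
print(totool([.42,.36,.18]))
E
```

```text
clock: 3.75
eef_pos: [0.6247, 0.0891, 0.1826]
orientation: [[-0.98, 0.199, 0.004], [0.199, 0.98, 0.001], [-0.004, 0.001, -1.0]]
ft_force: [-0.9, -0.2, -3.1]
opening: 0.371
grasp_force: 59.8
[0.6353867  0.56217454 0.0011706 ]
```

View pics/w2.png

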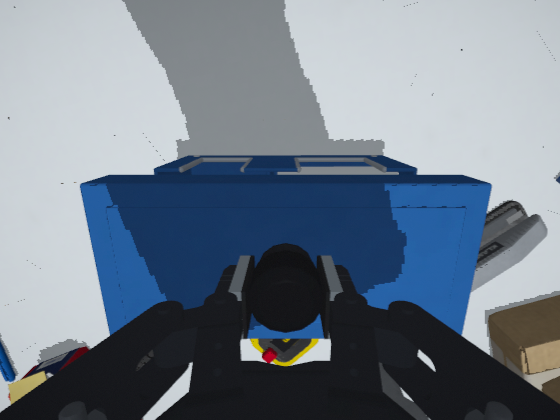

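The lid hangs level in the grip and is clear of the box: its front edge runs from (82, 184) to (490, 184), and the open box shows behind it. I carry it to the free spot at the front left.

```bash
python3 -m creep '[[[0.03,0.03,0,0,0,0,1],[0.08,0.07,0,0,0,0,1],[0.14,0.125,0,0,0,0,1],[0.2,0.18,0,0,0,0,1],[0.26,0.235,0,0,0,0,1],[0.32,0.29,0,0,0,0,1],[0.38,0.34,0,0,0,0,1],[0.44,0.39,0,0,0,0,1],[0.5,0.44,0,0,0,0,1],[0.55,0.49,0.0,0,0,0,1]]]'
python3 -m creep '[[[0.04,0.035,0,0,0,0,1],[0.065,0.06,0.03,0,0,0,1],[0.08,0.07,0.08,0,0,0,1],[0.08,0.07,0.14,0,0,0,1],[0.08,0.07,0.2,0,0,0,1],[0.08,0.07,0.25,0,0,0,1],[0.08,0.07,0.28,0,0,0,1],[0.08,0.07,0.3,0,0,0,1],[0.08,0.07,0.31,0,0,0,1],[0.08,0.07,0.31,0,0,0,1]]]'
```

```text
clock: 4.63
eef_pos: [0.4447, 0.3258, 0.1786]
orientation: [[-0.98, 0.199, -0.001], [0.199, 0.98, -0.001], [0.001, -0.001, -1.0]]
ft_force: [0.1, -0.2, -4.0]
opening: 0.372
grasp_force: 59.9
clock: 5.47
eef_pos: [0.4206, 0.3583, 0.0546]
orientation: [[-0.98, 0.199, -0.001], [0.199, 0.98, -0.001], [0.001, -0.001, -1.0]]
ft_force: [0.4, 0.3, -2.9]
opening: 0.372
grasp_force: 60.0
```

```bash
python3 -m creep '[[[0,0,0.003,0,0,0,1],[0,0,0.006,0,0,0,1],[0,0,0.008,0,0,0,1],[0,0,0.0095,0,0,0,1],[0,0,0.0095,0,0,0,1]]]'
```

```text
clock: 5.88
eef_pos: [0.4212, 0.3587, 0.0517]
orientation: [[-0.98, 0.199, 0.0], [0.199, 0.98, 0.0], [-0.0, 0.0, -1.0]]
ft_force: [-0.5, -0.5, -4.0]
opening: 0.367
grasp_force: 60.0
```

```bash
python3 -m creep '[[[0,0,0.002,0,0,0,1],[0,0,0.004,0,0,0,1],[0,0,0.004,0,0,0,1]]]'; python3 -m creep '[[[0,0,0.002,0,0,0,1],[0,0,0.003,0,0,0,1],[0,0,0.003,0,0,0,1]]]'
```

```text
clock: 6.13
eef_pos: [0.421, 0.3585, 0.0498]
orientation: [[-0.98, 0.199, -0.0], [0.199, 0.98, -0.0], [0.0, -0.0, -1.0]]
ft_force: [0.1, 0.7, -2.8]
opening: 0.37
grasp_force: 60.0
clock: 6.38
eef_pos: [0.4212, 0.3586, 0.0493]
orientation: [[-0.98, 0.199, 0.0], [0.199, 0.98, 0.0], [-0.0, 0.0, -1.0]]
ft_force: [-3.5, -2.6, 8.4]
opening: 0.371
grasp_force: 61.2
```

The wrist force shows the lid resting on the table. I release it and rise.

```bash
python3 -m creep '[[[0,0,0,0,0,0,0.15],[0,0,0,0,0,0,0],[0,0,0,0,0,0,-0.4],[0,0,0,0,0,0,-1],[0,0,0,0,0,0,-1],[0,0,0,0,0,0,-1],[0,0,-0.05,0,0,0,-1],[0,0,-0.1,0,0,0,-1],[0,0,-0.2,0,0,0,-1],[0,0,-0.3,0,0,0,-1]]]'
python3 - <<'E'
from h import *
x=np.array([.98,-.199,0]);y=np.array([.199,.98,0])
print(totool(np.array([.6232,.0898,0.2])+x*-.095+y*.0415))
c=bot.read_camera("scene");cv2.imwrite("pics/s2.png",cv2.resize(c["image"][60:200,130:330],None,fx=4,fy=4,interpolation=2))
E
```

```text
clock: 7.22
eef_pos: [0.4203, 0.3579, 0.1693]
orientation: [[-0.98, 0.199, -0.002], [0.199, 0.98, -0.002], [0.002, -0.002, -1.0]]
ft_force: [1.1, 0.3, 0.2]
opening: 0.998
grasp_force: 0.0
[-0.39292046 -0.45222119 -0.07638446]
```

View pics/s2.png

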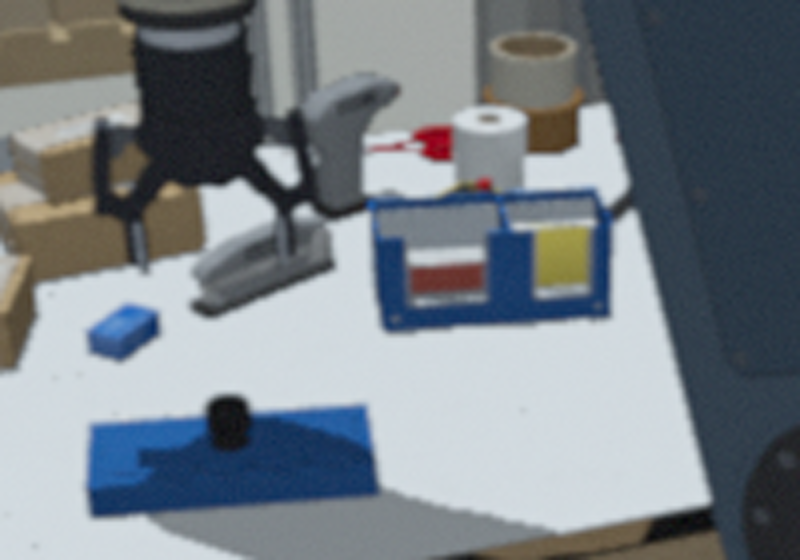

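The picture shows the lid flat, knob up, at the front left. The box is open with the red pad slumped at about (445, 275) and the yellow pad standing at about (562, 255). I move in front of the notch with the gripper shut.

```bash
python3 -m creep '[[[-0.393,-0.452,-0.076,0,0,0,1],[-0.393,-0.452,-0.076,0,0,0,1],[-0.393,-0.452,-0.076,0,0,0,1],[-0.393,-0.452,-0.076,0,0,0,1],[-0.393,-0.452,-0.076,0,0,0,1],[-0.393,-0.452,-0.076,0,0,0,1],[-0.393,-0.452,-0.076,0,0,0,1],[-0.393,-0.452,-0.076,0,0,0,1],[-0.393,-0.452,-0.076,0,0,0,1]]]'
python3 - <<'E'
from h import *
x=np.array([.98,-.199,0]);y=np.array([.199,.98,0]);o=np.array([.6236,.0895,0]);z=np.array([0,0,1])
print(totool(o+x*-.095+y*.0415+z*.2))
c=bot.read_camera("wrist");im=c["image"].copy()
L=lambda p,q,col:cv2.line(im,*[tuple(int(round(v)) for v in proj(c,o+x*a[0]+y*a[1]+z*a[2])) for a in(p,q)],col,1)
for a in(-.041,.041):L((a,-.0975,.084),(a,.0975,.084),(0,255,0))
for b in(-.0975,.0975):L((-.041,b,.084),(.041,b,.084),(0,255,0))
for b in(.0095,.0735):L((-.041,b,.084),(-.041,b,.024),(0,0,255))
L((-.041,.0095,.024),(-.041,.0735,.024),(0,0,255))
cv2.imwrite("pics/w3.png",im)
E
```

```text
clock: 8.02
eef_pos: [0.539, 0.1503, 0.1989]
orientation: [[-0.98, 0.199, -0.0], [0.199, 0.98, 0.0], [0.0, 0.0, -1.0]]
ft_force: [0.9, 0.5, -0.5]
opening: 0.001
grasp_force: 0.0
[-3.83336969e-05 -3.17502351e-03 -2.66251867e-03]
```

View pics/w3.png

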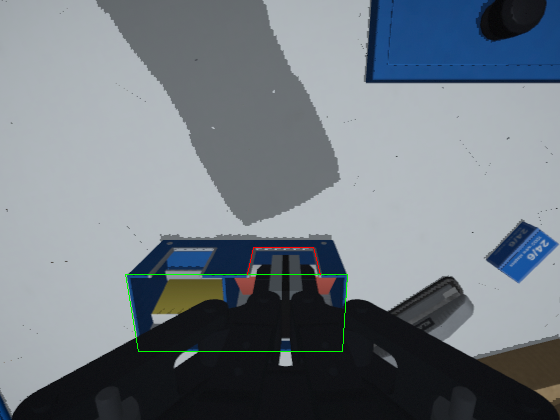

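The overlay of the box rim and left notch falls right on the image edges (rim corners at (127, 275) and (347, 275), notch 250–318), so the box pose is good. Next I descend in front of the notch and move up to the pad edge.

```bash
python3 -m creep '[[[0,-0.003,0.1,0,0,0,1],[0,-0.003,0.2,0,0,0,1],[0,-0.003,0.28,0,0,0,1],[0,-0.003,0.33,0,0,0,1],[0,-0.003,0.35,0,0,0,1],[-0.03,-0.003,0.35,0,0,0,1],[-0.06,-0.003,0.35,0,0,0,1],[-0.09,-0.003,0.35,0,0,0,1],[-0.105,-0.003,0.35,0,0,0,1],[-0.105,-0.003,0.35,0,0,0,1]]]'
python3 - <<'E'
from h import *
x=np.array([.98,-.199,0]);y=np.array([.199,.98,0]);o=np.array([.6236,.0895,0])
p=bot.read_state()["eef_pos"]-o;print(p@x,p@y,p[2])
c=bot.read_camera("scene");cv2.imwrite("pics/s3.png",cv2.resize(c["image"][90:150,210:300],None,fx=7,fy=7,interpolation=2))
E
```

```text
clock: 8.9
eef_pos: [0.5812, 0.1412, 0.0598]
orientation: [[-0.98, 0.198, 0.001], [0.198, 0.98, 0.0], [-0.001, 0.001, -1.0]]
ft_force: [-0.3, 1.1, 0.2]
opening: 0.002
grasp_force: 0.0
-0.051880280648259225 0.042258169403483946 0.05979899817027805
```

View pics/s3.png

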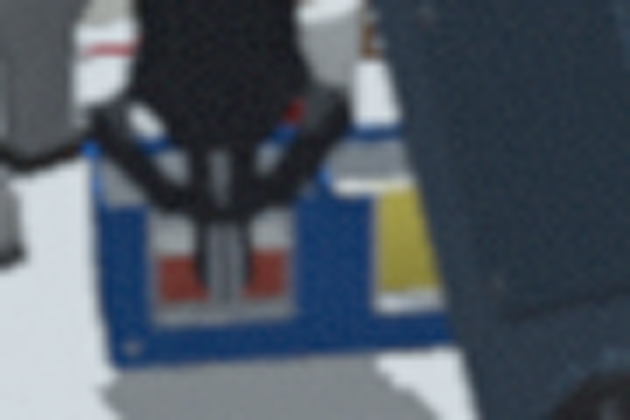

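The shut fingers stand centred in front of the left notch, near (222, 260), with the red pad behind them and the knuckles above the rim. I now push up and back along the pad edge's arc.

```bash
python3 -m creep '[[[-0.008,0,-0.001,0,0,0,1],[-0.015,0,-0.009,0,0,0,1],[-0.023,0,-0.018,0,0,0,1],[-0.031,0,-0.025,0,0,0,1],[-0.039,0,-0.032,0,0,0,1],[-0.049,0,-0.039,0,0,0,1],[-0.06,0,-0.045,0,0,0,1],[-0.06,0,-0.045,0,0,0,1]]]'
python3 - <<'E'
from h import *
c=bot.read_camera("scene");cv2.imwrite("pics/s4.png",cv2.resize(c["image"][90:150,210:300],None,fx=7,fy=7,interpolation=2))
E
```

```text
clock: 9.62
eef_pos: [0.6048, 0.1357, 0.0777]
orientation: [[-0.98, 0.199, 0.001], [0.199, 0.98, 0.0], [-0.001, 0.0, -1.0]]
ft_force: [0.3, 0.6, 0.4]
opening: 0.002
grasp_force: 0.1
```

View pics/s4.png

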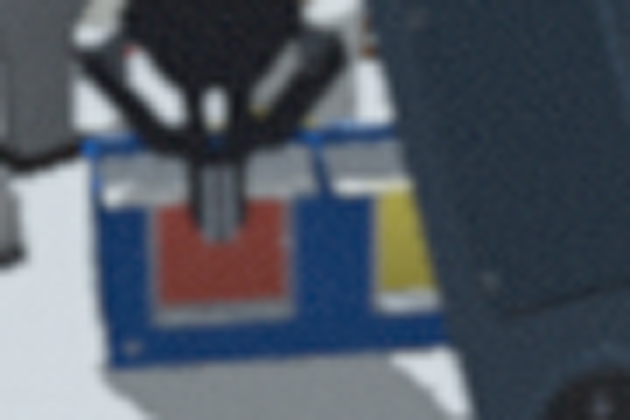

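The pad is turning up: its red face now fills the notch at about (160–290, 200–300), with the white top edge near row 190. I continue past vertical.

```bash
python3 -m creep '[[[-0.01,0,-0.005,0,0,0,1],[-0.02,0,-0.01,0,0,0,1],[-0.03,0,-0.013,0,0,0,1],[-0.04,0,-0.016,0,0,0,1],[-0.05,0,-0.016,0,0,0,1],[-0.058,0,-0.016,0,0,0,1],[-0.064,0,-0.016,0,0,0,1],[-0.064,0,-0.016,0,0,0,1]]]'
python3 - <<'E'
from h import *
x=np.array([.98,-.199,0]);y=np.array([.199,.98,0]);o=np.array([.6236,.0895,0])
p=bot.read_state()["eef_pos"]-o;print(p@x,p@y,p[2])
E
```

```text
clock: 10.33
eef_pos: [0.6291, 0.1306, 0.0833]
orientation: [[-0.98, 0.199, 0.0], [0.199, 0.98, -0.0], [-0.0, -0.0, -1.0]]
ft_force: [0.2, -0.1, 0.0]
opening: -0.001
grasp_force: 0.0
-0.0027438349613388194 0.041348145645044174 0.08334890062937877
```

```bash
python3 -m creep '[[[-0.006,0,0,0,0,0,1],[-0.012,0,0,0,0,0,1],[-0.016,0,0,0,0,0,1],[-0.018,0,0,0,0,0,1],[-0.018,0,0,0,0,0,1]]]'; python3 -m creep '[[[-0.003,0,0,0,0,0,1],[-0.006,0,0,0,0,0,1],[-0.006,0,0,0,0,0,1]]]'
```

```text
clock: 10.75
eef_pos: [0.6359, 0.1293, 0.0835]
orientation: [[-0.98, 0.199, 0.0], [0.199, 0.98, 0.0], [-0.0, 0.0, -1.0]]
ft_force: [0.7, 0.1, 0.4]
opening: 0.0
grasp_force: 0.0
clock: 11.0
eef_pos: [0.6383, 0.1287, 0.0835]
orientation: [[-0.98, 0.199, 0.0], [0.199, 0.98, -0.0], [-0.0, -0.0, -1.0]]
ft_force: [0.6, -0.7, 0.3]
opening: -0.002
grasp_force: 0.0
```

```bash
python3 -m creep '[[[0.01,0,0,0,0,0,1],[0.04,0,0,0,0,0,1],[0.06,0,-0.05,0,0,0,1],[0.1,0,-0.12,0,0,0,1],[0.18,0,-0.2,0,0,0,1],[0.27,0,-0.26,0,0,0,1],[0.36,0,-0.3,0,0,0,1],[0.4,0.1,-0.3,0,0,0,1],[0.4,0.1,-0.3,0,0,0,1]]]'
python3 - <<'E'
from h import *
c=bot.read_camera("scene");a=cv2.resize(c["image"][80:150,200:300],None,fx=5,fy=5,interpolation=2)
c=bot.read_camera("wrist");cv2.imwrite("pics/f.png",np.vstack([a,cv2.resize(c["image"][220:320,100:380] if 0 else c["image"],(500,240),interpolation=3)]))
E
```

```text
clock: 11.75
eef_pos: [0.4872, 0.2039, 0.2056]
orientation: [[-0.981, 0.196, 0.003], [0.196, 0.981, 0.003], [-0.002, 0.003, -1.0]]
ft_force: [1.6, 0.3, -0.4]
opening: 0.001
grasp_force: 0.0
```

View pics/f.png

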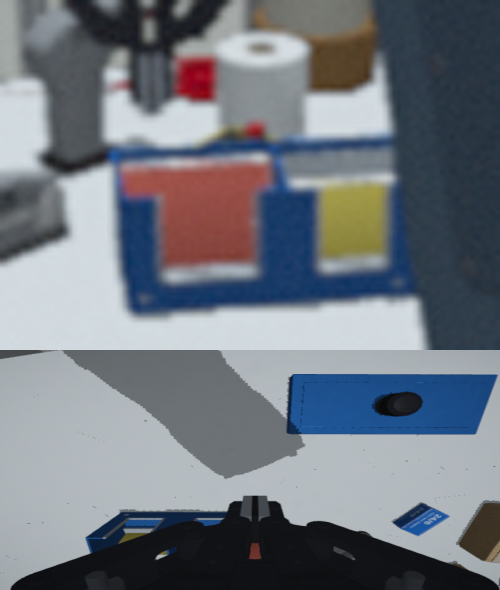

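The scene crop shows the red pad upright across the left compartment, with its top edge at rows 155–190 near the rear rim. The yellow pad is still standing and the lid is flat with its knob up. I check numerically that the pad leans on the backrest.

Run:
```python
from h import *
x=np.array([.98,-.199,0]);y=np.array([.199,.98,0]);o=np.array([.6236,.0895,0]);z=np.array([0,0,1])
I=[];
for _ in range(8): c=bot.read_camera("scene");I.append(c["image"].astype(float))
im=np.mean(I,0);q=lambda a,b,h:proj(c,o+x*a+y*b+z*h)
for b in (.03,.055):
    u=int(round(q(.0184,b,.078)[0]));print("col",u)
    print("back rim",q(.038,b,.084)[1],"stand rear/front top",q(.030,b,.0759)[1],q(.0184,b,.0784)[1],"vert rear/front",q(.018,b,.077)[1],q(.006,b,.077)[1],"notch bottom",q(-.041,b,.024)[1])
    for v in range(106,136): print(v,im[v,u].astype(int),end=";")
    print()
```

```text
col 243
back rim 109.29702543538482 stand rear/front top 112.51058899338318 113.19364266219326 vert rear/front 113.635586615623 115.08614330831249 notch bottom 135.8654680439742
106 [154 174 174];107 [104 121 122];108 [111  81  64];109 [107  63  32];110 [116  82  60];111 [147 129 123];112 [141 134 157];113 [101 104 157];114 [ 73  82 154];115 [ 73  81 156];116 [ 72  81 155];117 [ 72  79 153];118 [ 73  79 152];119 [ 70  77 151];120 [ 68  76 148];121 [ 68  75 147];122 [ 67  75 146];123 [ 67  74 144];124 [ 65  73 142];125 [ 65  72 140];126 [ 65  71 139];127 [ 65  70 138];128 [ 61  68 135];129 [ 61  68 134];130 [ 59  66 132];131 [ 58  65 130];132 [108 105 138];133 [171 163 160];134 [174 167 158];135 [140 130 119];
col 235
back rim 109.73291904827967 stand rear/front top 112.95382170579555 113.64137453923729 vert rear/front 114.08412919414499 115.54058478487406 notch bottom 136.36710710957112
106 [223 217 209];107 [224 219 210];108 [215 210 200];109 [166 151 139];110 [110  74  54];111 [140 122 113];112 [188 184 184];113 [149 148 175];114 [ 88  93 160];115 [ 73  81 159];116 [ 73  82 157];117 [ 73  81 155];118 [ 72  80 154];119 [ 71  79 153];120 [ 70  78 150];121 [ 70  76 149];122 [ 68  75 147];123 [ 66  74 145];124 [ 66  74 144];125 [ 64  72 142];126 [ 64  73 141];127 [ 63  71 138];128 [ 64  71 137];129 [ 63  68 136];130 [ 61  68 134];131 [ 59  66 132];132 [ 77  80 133];133 [128 123 143];134 [169 162 157];135 [184 176 167];
```

```bash
python3 -c "
from cell import bot
print(bot.hand_in())"
```

```text
the job is handed in; nothing more can be done
None
```

The job is handed in at about 12 s on the clock: the lid is set down flat, knob up, on free table at the front left, the red pad stands back against the backrest by itself (its top edge images where a seated pad's should), the yellow pad is still standing, and nothing else was touched.

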